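Hold a long drill bit through the oiling screen

ROBOT

A 6-joint arm with a two-finger parallel gripper is mounted at the origin on the work surface. World frame = base frame: x ahead of the robot, y to its left, z up, the work surface at z = 0. Lengths are in m, angles in rad, forces in N, time in s.
With the tool pointing down it reaches from about 0.375 to 0.9 m from the base axis. Payload 3.1 kg.
Tool frame: the origin (TCP) lies midway between the tips of the shut fingers; the grasp point (between the pads) lies 19 mm behind it (manip.grip_depth is the distance from the TCP to the grasp point, in m); z points along the fingers, y is the line along which they close (so a half turn about z gives the same grasp; the last joint's range is limited). The gripper opens to 85 mm and grips with 20 to 120 N. Pads are 22 mm wide; open, the fingers measure 114 mm over their backs; the gripper's body (76 mm by 85 mm) begins 54 mm behind the grasp point. The pads swing forward as they close: fully open they stand 13 mm farther back than shut.
Start: joints at [1.127, 0.527, 1.433, -0, 1.181, -0.178], TCP at [0.164, 0.603, 0.231] pointing down, gripper open.
Joint ranges: [-3.08, 3.08], [-0.75, 2.2], [0.22, 2.44], [-1.43, 4.57], [0, 2.65], [-2.85, 2.85]. Speed limits (rad/s): [2.79, 2.79, 3.14, 3.14, 3.14, 3.14].

INTERFACE

Orientations are given as a unit quaternion [x, y, z, w].
In Python, from station import telemetry, snapshot, manip gives the robot as it stands. The module is installed in compiled form; this text tells all that it offers.
- The arm moves only by the shell command python3 -m crank 'ROWS' [OPENING] [FORCE]. ROWS is text: rows parted by semicolons, each of 6 numbers parted by spaces: the shift along the tool's x, y, z as a fraction of full scale, then the turn, a rotation vector about the tool's x, y, z as a fraction of full scale. A call has exactly 5 rows; each row shifts and turns the commanded pose from where the row before left it, along the tool's axes as they then stand; what a row does not reach is not made up. Full scale, the value 1, is 4 cm for a shift and 90 degrees for a turn. A row lasts 1/10 s, in which the tool goes at most 50 mm and 8.59 degrees, less where a joint would pass 70% of its speed; a pose out of reach is approached as far as the arm can. A call with a number of a shift or a turn outside -1 to 1 is refused whole. A call with a gripper value outside its range is refused whole. OPENING is the opening, from -1 (shut) to 1 (fully open), set as the call begins (- or left out, the last holds). The fingers move at their own pace and stop on an object; FORCE is the grip in N (left out, the last holds). Time passes only in rows, so rows that do not move let the fingers close, or fill a call up. It gives the time, the measured TCP pose, the force, the opening and the grip force at its end, in the units of the state.
- telemetry.sense(): the state, without advancing time (a new reading comes with each control period).
- snapshot(name): name is "side" or "top" or "wrist"; returns a dict with "image" (420x560x3 uint8, red, green, blue), "depth" (420x560 float32, m along the optical axis (not along the pixel's ray), 0 where there is no reading), "camera_matrix" (3x3 intrinsics, pixels), "rvec" (rotation vector, rad) and "tvec" (3), from world to camera coordinates, as OpenCV has them. Camera axes: x right, y down, z forward; pixel columns grow to the right and rows downward; lengths in m; the calibration is good to about 2 mm. The wrist camera is an equidistant fisheye: a pixel r from the principal point sees the ray r / f radians off the axis. A picture is of the moment at which its call begins.
- manip.sign_off(): hands the job in; it is judged then, once.
The state is a dict: "t": time; "q": joint angles; "qd": joint speeds; "tau": joint torques, N m; "tcp_pos": TCP position; "tool_rot": TCP orientation; "force": force on the tool from outside, world axes, zero at the start; "ft_torque": the same for the moment, N m; "finger_gap": opening from 0.0 (shut) to 1.0 (fully open); "gripper_force": force on a finger pad.
Only numpy, scipy, OpenCV 4.12 (cv2) and the standard library are available. Lean on these libraries where they do the work, as an engineer would, in place of code of your own. Each camera call takes 0.05 s, during which the arm holds its last target. There are 200 camera calls.

TASK

Draw the long drill bit up out of the bench rack, tilt it, and pass it tip first and slantwise through the yellow-edged window of the green splash screen, from the robot's side, until its tip stands well out over the drip tray (at least 6 cm beyond the panel), with its shank end still on the robot's side. Finish there, still holding the bit in the gripper, steady and ready to be oiled: bit and gripper touch neither screen nor tray. Leave the short bits and everything else on the bench where they are.

Things in the scene. Friction and masses are not known exactly. Their poses are not given: they have to be found in the camera images.
- long_bit: Long bright steel drill bit, round, 220 mm long, 0.18 kg, upright, tip down in one of the rack's three sockets (which one varies), standing 15 mm above the bench, so its top is at 235 mm. Origin: centre of its tip end; z runs along it to the shank end. Flutes 14 mm diameter to 150 mm, then plain round shank 13 mm diameter (grip there).
- bit_top (a point): Centre of the upper (shank) end of the long bit, 220 mm from its tip.
- rack: Dark steel block with red stripe, fixed to the bench, 60 (x) x 150 (y) x 70 mm high, with three upright round sockets 16 mm diameter, 55 mm deep, in a row along its y axis at -40, 0, +40 mm. The long bit stands loosely in one, short bits in the others. Origin: centre of its underside.
- short_bit_a: Dark short drill bit, 115 mm long, 14 mm diameter, upright in the rack (top 130 mm above the bench); stays there. Origin at its tip, z up.
- short_bit_b: Brass-coloured short drill bit, 100 mm long, 14 mm diameter, upright in the rack (top 115 mm above the bench); stays there. Origin at its tip, z up.
- screen: Green splash screen fixed to the bench: upright solid panel 6 mm thick, 220 mm wide (y), 300 mm high, one window edged in yellow. x is the panel's normal, pointing to the far side, away from the robot. Origin: foot of the panel, mid thickness and width. Fixed to it on the far side, a steel drip tray: 200 mm wide, x = 5 to 147 mm, floor 4 mm thick, rim 14 mm high.
- window (a point): Centre of the window in the panel, 150 mm above the bench, at mid thickness; axes as the screen's. The opening is 64 mm wide (y) and 72 mm high (114 to 186 mm above the bench).
- jar: Closed blue glass jar with aluminium lid, 76 mm diameter, 106 mm high, bystander. Origin at its underside.
- wrench: Chrome adjustable wrench lying flat, 220 mm long, 12 mm thick, bystander. Origin near mid length, long axis x.
- bracket: Aluminium angle bracket, 80 x 50 mm foot, 64 mm high, bystander. Origin at the foot's underside.

How it is judged:
By the outcome, as a careful person would: the job done as asked, in the order asked, and still so for the second after the job is handed in, while the arm keeps its last pose, push and grip.
It also fails if it takes over 46 s, if anything falls off the work surface, if the arm or the gripper's body presses on something with over 40 N, if the wrist force passes 120 N, or if a joint passes its speed limit or range.

## Working session

There is one attempt and no reset: what is moved stays moved. The work goes in short steps, Python scripts to look and compute and a shell command to move; the robot and the scene stay as the last step left them, time stands still between calls to the robot, and variables do not carry over. Pictures are saved under pics/ and viewed, at most 10 in all, crops included, and the job is handed in when it is done.

```bash
mkdir -p pics; python3 - <<'E'
from station import telemetry, snapshot, manip
import cv2,numpy as np
print(telemetry.sense(), manip.grip_depth)
for n in("top","side"):
    s=snapshot(n); np.savez(n+".npz",**s); cv2.imwrite(f"pics/{n}1.png",s["image"][:,:,::-1])
    R=cv2.Rodrigues(s["rvec"])[0]; print(n,-R.T@s["tvec"].ravel(),R[2],s["camera_matrix"])
E
```

```text
{'t': 0.0, 'q': array([ 1.12650658e+00,  5.28446603e-01,  1.43390664e+00,  2.11007686e-05,
        1.18140765e+00, -1.78503478e-01]), 'qd': array([ 0.00118032,  0.0009582 , -0.00185079,  0.00111321,  0.00082052,
       -0.00053503]), 'tau': array([-7.50945346e-04, -4.42346942e+01, -1.78024381e+01, -1.77695938e-04,
        8.54522281e-03,  8.10853635e-06]), 'tcp_pos': array([0.16382152, 0.60240305, 0.23034427]), 'tool_rot': array([ 1.32506222e-01,  9.91181581e-01, -1.02899096e-03, -3.41448547e-04]), 'force': array([-0.31141478,  0.23018913,  0.49139018]), 'ft_torque': array([ 0.02247977,  0.06003682, -0.0442639 ]), 'gripper_force': 0.0, 'finger_gap': 0.9991257714600046} 0.0187
top [ 0.24165346 -0.00604335  1.54949417] [ 0.18572266 -0.00565973 -0.98258591] [[529.88428047   0.         273.55691984]
 [  0.         529.88428047 198.43446592]
 [  0.           0.           1.        ]]
side [ 0.02104289 -0.76990202  0.91432071] [ 0.42855541  0.62908453 -0.64853135] [[444.09263308   0.         281.01613017]
 [  0.         444.09263308 211.70370968]
 [  0.           0.           1.        ]]
```

View pics/top1.png

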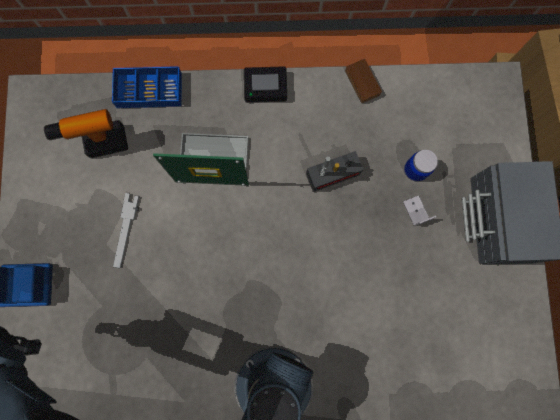

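View pics/side1.png

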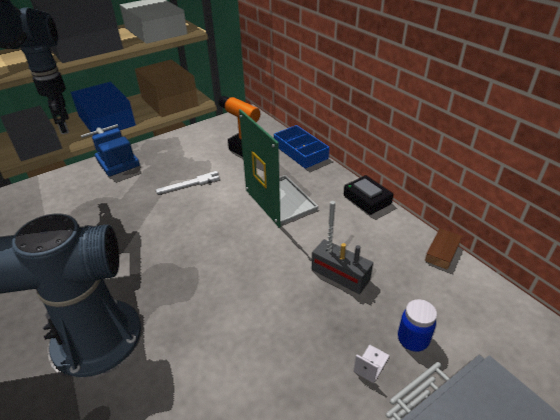

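The top view shows the screen at about (208,170) with its tray beyond it, the rack at (335,172) and the bits' tops near (322–350,160). In the side view the long bit stands in the rack's left (+y) socket, with its top at (332,204), brass in the middle and dark on the right. The window is at (259,169).

```bash
cat > h.py <<'E'
import numpy as np,cv2
def load(n): return dict(np.load(n+".npz"))
def world(s):
    K=s["camera_matrix"];R=cv2.Rodrigues(s["rvec"])[0];d=s["depth"];v,u=np.mgrid[:420,:560]
    c=np.stack([(u-K[0,2])/K[0,0]*d,(v-K[1,2])/K[1,1]*d,d],-1)
    return (c-s["tvec"].ravel())@R
def proj(s,p): return cv2.projectPoints(np.atleast_2d(p).astype(float),s["rvec"],s["tvec"],s["camera_matrix"],None)[0][:,0]
E
python3 - <<'E'
from h import *
for n in("top","side"):
    s=load(n);W=world(s);hsv=cv2.cvtColor(s["image"],cv2.COLOR_RGB2HSV);H,S,V=hsv.transpose(2,0,1)
    ok=s["depth"]>0
    box=lambda x0,x1,y0,y1,z0,z1: ok&(W[...,0]>x0)&(W[...,0]<x1)&(W[...,1]>y0)&(W[...,1]<y1)&(W[...,2]>z0)&(W[...,2]<z1)
    g=box(.3,.8,.0,.5,.02,.4)&(H>50)&(H<90)&(S>100)
    P=W[g];c=P.mean(0);nrm=np.linalg.svd(P-c,full_matrices=False)[2][2]
    print(n,"green",len(P),c,nrm,P.min(0),P.max(0))
    nn=nrm[:2]/np.linalg.norm(nrm[:2]); t=np.array([-nn[1],nn[0]]);q=P[:,:2]@t;print(" t",t,"range",np.percentile(q,[.5,99.5]),"off",np.median(P[:,:2]@nn))
    y=box(.3,.8,.0,.5,.08,.22)&(H>20)&(H<35)&(S>120)&(V>90)
    Y=W[y];
    if len(Y): print(" yellow",len(Y),Y[:,:2]@t, ) if len(Y)<5 else print(" yellow",len(Y),np.percentile(Y[:,:2]@t,[2,98]),np.percentile(Y[:,2],[2,98]),Y.mean(0))
    b=box(.3,.8,-.4,.05,.08,.26); print(" bits px",b.sum())
    k,lab=cv2.connectedComponents(b.astype(np.uint8))
    for i in range(1,k):
        m=lab==i
        if m.sum()>3: vv,uu=np.nonzero(m);print("  ",m.sum(),"uv",uu.min(),uu.max(),vv.min(),vv.max(),W[m].mean(0).round(3),W[m].min(0).round(3),W[m].max(0).round(3))
    r=box(.35,.8,-.35,.05,.062,.076);P=W[r][:,:2].astype(np.float32);print(" rack top",len(P),cv2.minAreaRect(P))
E
```

```text
top green 1252 [0.58584699 0.16593876 0.19450361] [-0.99281801  0.11930225 -0.00890948] [0.57538676 0.05969551 0.02014664] [0.75599256 0.45036818 0.30546995]
 t [-0.11930699 -0.99285741] range [-0.46792354 -0.12943629] off -0.5615258316719854
 yellow 22 [-0.26692991 -0.19968703] [0.10914386 0.20027882] [0.58430421 0.17027609 0.17825399]
 bits px 154
   86 uv 321 330 157 174 [ 0.587 -0.154  0.177] [ 0.583 -0.161  0.08 ] [ 0.596 -0.149  0.24 ]
   39 uv 347 353 157 165 [ 0.614 -0.23   0.115] [ 0.609 -0.237  0.082] [ 0.622 -0.224  0.133]
   28 uv 334 338 163 169 [ 0.601 -0.192  0.107] [ 0.597 -0.197  0.086] [ 0.61  -0.187  0.12 ]
 rack top 912 ((0.6035603284835815, -0.1930818259716034), (0.061834219843149185, 0.15176250040531158), 18.880481719970703)
side green 2212 [0.58506593 0.15817354 0.1753753 ] [-0.99513331  0.09835227 -0.00604409] [0.57423866 0.0551817  0.02043314] [0.70818295 0.49147142 0.3030279 ]
 t [-0.09835407 -0.99515148] range [-0.33627461 -0.11388188] off -0.5664402908893087
 yellow 73 [-0.26436655 -0.18873007] [0.1013955  0.19689377] [0.58444344 0.16623968 0.15280911]
 bits px 382
   232 uv 328 335 201 248 [ 0.588 -0.159  0.169] [ 0.583 -0.165  0.081] [ 0.599 -0.15   0.238]
   63 uv 341 346 243 256 [ 0.601 -0.197  0.102] [ 0.595 -0.202  0.08 ] [ 0.61  -0.188  0.118]
   87 uv 354 360 245 262 [ 0.613 -0.235  0.11 ] [ 0.609 -0.24   0.08 ] [ 0.621 -0.225  0.135]
 rack top 986 ((0.6031803488731384, -0.1938628852367401), (0.06454871594905853, 0.15183383226394653), 19.302433013916016)
```

```bash
cat >> h.py <<'E'
from scipy.spatial.transform import Rotation as Rn, Slerp
def Rot(head,pitch):  # tool x left, y forward at heading, z down tilted forward by pitch (deg)
    h=np.radians(head);f=np.array([np.cos(h),np.sin(h),0]);l=np.array([-f[1],f[0],0])
    return Rn.from_matrix(np.c_[l,f,[0,0,-1]])*Rn.from_euler("x",-pitch,degrees=True)
def plan(way,pose=None):
    from station import telemetry
    s=telemetry.sense();p,r=(s["tcp_pos"],Rn.from_quat(s["tool_rot"])) if pose is None else pose
    for tp,tr,n in way:
        print("->",np.round(tp,3)); sl=Slerp([0,1],Rn.concatenate([r,tr])); p0=p;r0=r
        for i in range(1,n+1):
            q=p0+(np.array(tp)-p0)*i/n; rr=sl(i/n)
            d=np.r_[r.inv().apply(q-p)/.04,(r.inv()*rr).as_rotvec()/(np.pi/2)]
            print(" ".join(f"{v:.2f}" for v in d),end="; " if i%5 else "\n"); p,r=q,rr
        print()
E
python3 - <<'E'
from h import *
for n in("top","side"):
    s=load(n);W=world(s);H,S,V=cv2.cvtColor(s["image"],cv2.COLOR_RGB2HSV).transpose(2,0,1)
    m=(W[...,0]>.55)&(W[...,0]<.63)&(W[...,1]>.03)&(W[...,1]<.3)&(W[...,2]>.03)&(W[...,2]<.31)&(H>50)&(H<90)&(S>100)
    m=cv2.erode(m.astype(np.uint8),np.ones((3,3)))>0
    P=W[m]; 
    for _ in range(4):
        A=np.c_[np.ones(len(P)),P[:,1:]];c=np.linalg.lstsq(A,P[:,0],rcond=None)[0];e=P[:,0]-A@c;P=P[abs(e)<.006]
    print(n,len(P),c,"heading",np.degrees(np.arctan(-c[1])),"x at win",c@[1,.167,.15],P.min(0),P.max(0),e.std())
    y=(W[...,0]>.55)&(W[...,0]<.62)&(W[...,1]>.03)&(W[...,1]<.3)&(W[...,2]>.09)&(W[...,2]<.21)&(H>20)&(H<35)&(S>120)
    Y=W[y];print(" yellow",Y.min(0),Y.max(0))
    # long bit axis
    b=(W[...,0]>.57)&(W[...,0]<.605)&(W[...,1]>-.17)&(W[...,1]<-.14)&(W[...,2]>.08)&(W[...,2]<.26)
    P=W[b];A=np.c_[np.ones(len(P)),P[:,2]];print(" bit",[A[:1]*0+1 @ np.zeros(0) if 0 else np.linalg.lstsq(A,P[:,k],rcond=None)[0] @ [1,.2] for k in(0,1)],[np.linalg.lstsq(A,P[:,k],rcond=None)[0][1] for k in(0,1)])
    print(" proj bit top",proj(s,[[.59,-.1555,.235]]))
print("arc")
def P(az,r,z): a=np.radians(az);return [r*np.cos(a),r*np.sin(a),z]
plan([(P(68,.56,.28),Rot(60,0),5),(P(40,.47,.30),Rot(25,0),5),(P(12,.46,.30),Rot(0,0),5),(P(-15,.5,.30),Rot(0,0),5),([.56,-.155,.28],Rot(0,0),5)])
E
```

```text
top 138 [0.57166211 0.07725547 0.00225355] heading -4.417637636909972 x at win 0.5849018056734884 [0.57624655 0.06288301 0.05386395] [0.59411688 0.27002946 0.30521332] 0.0008607150778681225
 yellow [0.58015861 0.12709085 0.09095253] [0.59017367 0.21170184 0.20731883]
 bit [np.float64(0.5875516317738451), np.float64(-0.15412948593281725)] [np.float64(0.014384970162630843), np.float64(-0.009390938843800852)]
 proj bit top [[327.79473153 158.54590656]]
side 1372 [ 0.57257251  0.07782464 -0.00104773] heading -4.450053850565132 x at win 0.5854120647212516 [0.57524494 0.06068057 0.03639481] [0.59522272 0.27043124 0.30245786] 0.0009840585202810224
 yellow [0.57835867 0.12442639 0.09903024] [0.59442322 0.21912428 0.19835671]
 bit [np.float64(0.5879437091015423), np.float64(-0.15902429818230032)] [np.float64(-0.009491358569700004), np.float64(-0.00010537979216439858)]
 proj bit top [[332.35617488 202.22947022]]
arc
-> [0.21  0.519 0.28 ]
-0.33 -0.34 -0.25 -0.00 -0.00 0.03; -0.35 -0.32 -0.25 -0.00 -0.00 0.03; -0.36 -0.31 -0.25 -0.00 -0.00 0.03; -0.38 -0.29 -0.25 -0.00 -0.00 0.03; -0.39 -0.27 -0.25 -0.00 -0.00 0.03

-> [0.36  0.302 0.3  ]
-1.19 -0.56 -0.10 -0.00 0.00 0.08; -1.25 -0.41 -0.10 -0.00 0.00 0.08; -1.29 -0.26 -0.10 -0.00 0.00 0.08; -1.32 -0.10 -0.10 -0.00 0.00 0.08; -1.32 0.06 -0.10 -0.00 0.00 0.08

-> [0.45  0.096 0.3  ]
-1.13 -0.03 0.00 -0.00 0.00 0.06; -1.12 0.07 0.00 -0.00 0.00 0.06; -1.11 0.17 0.00 -0.00 0.00 0.06; -1.09 0.26 -0.00 -0.00 0.00 0.06; -1.07 0.36 -0.00 -0.00 0.00 0.06

-> [ 0.483 -0.129  0.3  ]
-1.13 0.17 -0.00 -0.00 0.00 0.00; -1.13 0.17 -0.00 -0.00 0.00 -0.00; -1.13 0.17 -0.00 -0.00 0.00 0.00; -1.13 0.17 -0.00 -0.00 0.00 0.00; -1.13 0.17 -0.00 -0.00 0.00 -0.00

-> [ 0.56  -0.155  0.28 ]
-0.13 0.39 0.10 0.00 -0.00 0.00; -0.13 0.39 0.10 0.00 -0.00 -0.00; -0.13 0.39 0.10 0.00 -0.00 -0.00; -0.13 0.39 0.10 0.00 -0.00 -0.00; -0.13 0.39 0.10 0.00 -0.00 0.00
```

```bash
python3 -m crank '-0.33 -0.34 -0.25 0 0 0.03; -0.35 -0.32 -0.25 0 0 0.03; -0.36 -0.31 -0.25 0 0 0.03; -0.38 -0.29 -0.25 0 0 0.03; -0.39 -0.27 -0.25 0 0 0.03' 1
python3 -m crank '-0.6 -0.28 -0.05 0 0 0.04; -0.6 -0.28 -0.05 0 0 0.04; -0.62 -0.2 -0.05 0 0 0.04; -0.62 -0.2 -0.05 0 0 0.04; -0.64 -0.13 -0.05 0 0 0.04'
python3 -m crank '-0.64 -0.13 -0.05 0 0 0.04; -0.66 -0.05 -0.05 0 0 0.04; -0.66 -0.05 -0.05 0 0 0.04; -0.66 0.03 -0.05 0 0 0.04; -0.66 0.03 -0.05 0 0 0.04'
python3 - <<'E'
from h import *
def P(az,r,z): a=np.radians(az);return [r*np.cos(a),r*np.sin(a),z]
plan([(P(12,.46,.30),Rot(0,0),10),(P(-15,.5,.30),Rot(0,0),10),([.591,-.155,.28],Rot(0,0),5)])
E
```

```text
t: 0.6
tcp_pos: [0.2115, 0.5183, 0.2828]
tool_rot: [0.25, 0.968, 0.0, 0.0]
force: [0.3, 0.0, -0.3]
finger_gap: 0.998
gripper_force: 0.0
t: 1.1
tcp_pos: [0.2857, 0.41, 0.2924]
tool_rot: [0.399, 0.917, 0.001, 0.0]
force: [0.2, 0.3, 0.2]
finger_gap: 1.002
gripper_force: 0.0
t: 1.6
tcp_pos: [0.3576, 0.2996, 0.3024]
tool_rot: [0.538, 0.843, 0.001, 0.001]
force: [0.1, 0.1, -0.6]
finger_gap: 1.008
gripper_force: 0.0
-> [0.45  0.096 0.3  ]
-0.56 -0.01 0.01 0.00 -0.00 0.03; -0.56 0.02 0.01 0.00 -0.00 0.03; -0.56 0.04 0.01 0.00 -0.00 0.03; -0.56 0.07 0.01 0.00 -0.00 0.03; -0.55 0.09 0.01 0.00 -0.00 0.03
-0.55 0.12 0.01 0.00 -0.00 0.03; -0.54 0.14 0.01 0.00 -0.00 0.03; -0.54 0.16 0.01 0.00 -0.00 0.03; -0.53 0.19 0.01 0.00 -0.00 0.03; -0.52 0.21 0.01 0.00 -0.00 0.03

-> [ 0.483 -0.129  0.3  ]
-0.56 0.08 -0.00 0.00 -0.00 0.00; -0.56 0.08 -0.00 0.00 -0.00 0.00; -0.56 0.08 -0.00 0.00 -0.00 -0.00; -0.56 0.08 -0.00 0.00 -0.00 0.00; -0.56 0.08 -0.00 0.00 -0.00 0.00
-0.56 0.08 -0.00 0.00 -0.00 -0.00; -0.56 0.08 -0.00 0.00 -0.00 0.00; -0.56 0.08 -0.00 0.00 -0.00 -0.00; -0.56 0.08 -0.00 0.00 -0.00 0.00; -0.56 0.08 -0.00 0.00 -0.00 0.00

-> [ 0.591 -0.155  0.28 ]
-0.13 0.54 0.10 0.00 0.00 0.00; -0.13 0.54 0.10 0.00 0.00 0.00; -0.13 0.54 0.10 0.00 0.00 0.00; -0.13 0.54 0.10 0.00 0.00 0.00; -0.13 0.54 0.10 0.00 0.00 0.00
```

```bash
python3 -m crank '-0.56 -0.01 0.01 0 0 0.03; -0.56 0.02 0.01 0 0 0.03; -0.56 0.04 0.01 0 0 0.03; -0.56 0.07 0.01 0 0 0.03; -0.55 0.09 0.01 0 0 0.03'
python3 -m crank '-0.55 0.12 0.01 0 0 0.03; -0.54 0.14 0.01 0 0 0.03; -0.54 0.16 0.01 0 0 0.03; -0.53 0.19 0.01 0 0 0.03; -0.52 0.21 0.01 0 0 0.03'
python3 -m crank '-0.56 0.08 0 0 0 0; -0.56 0.08 0 0 0 0; -0.56 0.08 0 0 0 0; -0.56 0.08 0 0 0 0; -0.56 0.08 0 0 0 0'
python3 -m crank '-0.56 0.08 0 0 0 0; -0.56 0.08 0 0 0 0; -0.56 0.08 0 0 0 0; -0.56 0.08 0 0 0 0; -0.56 0.08 0 0 0 0'
python3 -m crank '-0.13 0.54 0.1 0 0 0; -0.13 0.54 0.1 0 0 0; -0.13 0.54 0.1 0 0 0; -0.13 0.54 0.1 0 0 0; -0.13 0.54 0.1 0 0 0'
python3 -m crank '0 0 0 0 0 0; 0 0 0 0 0 0; 0 0 0 0 0 0; 0 0 0 0 0 0; 0 0 0 0 0 0'
python3 - <<'E'
from h import *
from station import snapshot
s=snapshot("side");cv2.imwrite("pics/side2.png",cv2.resize(s["image"][100:300,230:450,::-1],None,fx=2.7,fy=2.7))
plan([([.591,-.155,.28],Rot(0,0),2),([.591,-.155,.178],Rot(0,0),5)])
E
```

```text
t: 2.1
tcp_pos: [0.4029, 0.1973, 0.3003]
tool_rot: [0.633, 0.774, 0.001, 0.001]
force: [0.5, -0.3, 0.8]
finger_gap: 0.996
gripper_force: 0.0
t: 2.6
tcp_pos: [0.4472, 0.0943, 0.2983]
tool_rot: [0.719, 0.695, 0.0, 0.001]
force: [-0.2, 0.3, -0.6]
finger_gap: 1.001
gripper_force: 0.0
t: 3.1
tcp_pos: [0.4593, -0.018, 0.2983]
tool_rot: [0.719, 0.695, 0.0, 0.001]
force: [-1.2, -0.2, -0.3]
finger_gap: 0.999
gripper_force: 0.0
t: 3.6
tcp_pos: [0.4716, -0.1303, 0.2983]
tool_rot: [0.719, 0.695, 0.0, 0.001]
force: [-0.7, -0.1, -1.0]
finger_gap: 0.998
gripper_force: 0.0
t: 4.1
tcp_pos: [0.5796, -0.1592, 0.2783]
tool_rot: [0.719, 0.695, 0.0, 0.0]
force: [-0.3, 0.5, 0.3]
finger_gap: 1.006
gripper_force: 0.0
t: 4.6
tcp_pos: [0.5792, -0.1577, 0.2778]
tool_rot: [0.718, 0.696, 0.0, 0.0]
force: [-0.9, -0.7, 0.2]
finger_gap: 1.002
gripper_force: 0.0
-> [ 0.591 -0.155  0.28 ]
0.04 0.14 -0.03 0.00 0.00 -0.01; 0.04 0.14 -0.03 0.00 0.00 -0.01; 
-> [ 0.591 -0.155  0.178]
-0.00 -0.00 0.51 0.00 -0.00 0.00; -0.00 -0.00 0.51 0.00 -0.00 0.00; -0.00 -0.00 0.51 0.00 -0.00 -0.00; -0.00 -0.00 0.51 0.00 -0.00 -0.00; -0.00 -0.00 0.51 0.00 -0.00 -0.00
```

View pics/side2.png

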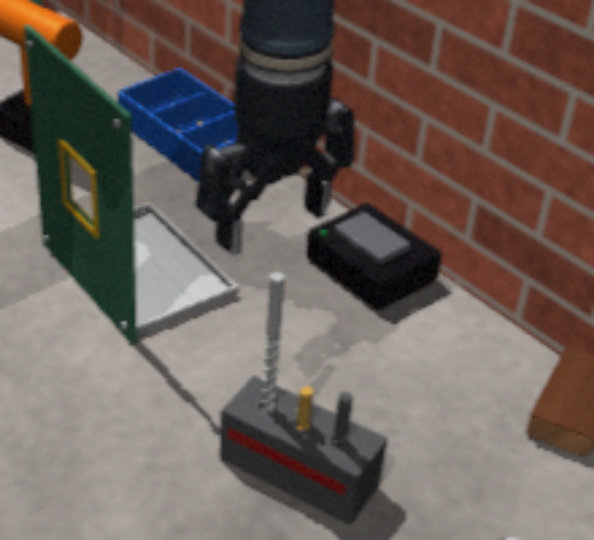

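The gripper hangs open just above the long bit (bit top at about (277,277) in the crop), with its fingers either side along x. I'll centre, descend and close.

```bash
python3 -m crank '0.06 0.15 0 0 0 0; 0.06 0.15 0 0 0 0; 0 0 0.3 0 0 0; 0 0 0.3 0 0 0; 0 0 0.3 0 0 0'
python3 -m crank '0 0 0.4 0 0 0; 0 0 0.4 0 0 0; 0 0 0.4 0 0 0; 0 0 0.4 0 0 0; 0 0 0 0 0 0'
python3 -m crank '0 0 0 0 0 0; 0 0 0 0 0 0; 0 0 0 0 0 0; 0 0 0 0 0 0; 0 0 0 0 0 0' -1 30
python3 -m crank '0 0 0 0 0 0; 0 0 0 0 0 0; 0 0 0 0 0 0; 0 0 0 0 0 0; 0 0 0 0 0 0'
python3 -m crank '0 0 0 0 0 0; 0 0 0 0 0 0; 0 0 0 0 0 0; 0 0 0 0 0 0; 0 0 0 0 0 0' -1 90
```

```text
t: 5.15
tcp_pos: [0.5914, -0.1531, 0.2395]
tool_rot: [0.718, 0.696, -0.0, -0.001]
force: [-0.1, -0.3, -0.7]
finger_gap: 1.0
gripper_force: 0.0
t: 5.65
tcp_pos: [0.5896, -0.1525, 0.1738]
tool_rot: [0.718, 0.696, -0.001, -0.003]
force: [0.1, 0.2, 0.8]
finger_gap: 1.001
gripper_force: 0.0
t: 6.15
tcp_pos: [0.5921, -0.1535, 0.1779]
tool_rot: [0.718, 0.696, 0.0, 0.0]
force: [-2.2, -0.4, 5.1]
finger_gap: 0.145
gripper_force: 19.4
t: 6.65
tcp_pos: [0.5917, -0.1535, 0.1779]
tool_rot: [0.718, 0.696, -0.0, -0.0]
force: [-2.6, -0.3, 5.4]
finger_gap: 0.143
gripper_force: 29.5
t: 7.15
tcp_pos: [0.5917, -0.1535, 0.178]
tool_rot: [0.718, 0.696, -0.0, -0.0]
force: [-2.5, -0.9, 6.8]
finger_gap: 0.129
gripper_force: 87.6
```

```bash
python3 -m crank '0 0 -0.2 0 0 0; 0 0 -0.3 0 0 0; 0 0 -0.3 0 0 0; 0 0 -0.3 0 0 0; 0 0 -0.3 0 0 0'
python3 -m crank '0 0 -0.5 0 0 0; 0 0 -0.5 0 0 0; 0 0 -0.5 0 0 0; 0 0 -0.5 0 0 0; 0 0 -0.4 0 0 0'
python3 -m crank '0 0 -0.4 0 0 0; 0 0 0 0 0 0; 0 0 0 0 0 0; 0 0 0 0 0 0; 0 0 0 0 0 0'
python3 - <<'E'
from h import *
from station import snapshot
s=snapshot("side");np.savez("side3.npz",**s);cv2.imwrite("pics/side3.png",cv2.resize(s["image"][80:300,230:450,::-1],None,fx=2.6,fy=2.6))
plan([([.42,-.12,.34],Rot(0,0),6),([.40,.06,.34],Rot(0,15),8),([.40,.16,.30],Rot(0,48),9)])
E
```

```text
t: 7.65
tcp_pos: [0.5918, -0.1534, 0.2344]
tool_rot: [0.718, 0.696, -0.0, -0.0]
force: [0.2, 0.3, -2.0]
finger_gap: 0.127
gripper_force: 87.7
t: 8.15
tcp_pos: [0.5926, -0.1535, 0.3318]
tool_rot: [0.718, 0.696, 0.001, 0.001]
force: [0.5, 0.6, -2.3]
finger_gap: 0.128
gripper_force: 87.7
t: 8.65
tcp_pos: [0.5914, -0.1532, 0.3441]
tool_rot: [0.718, 0.696, -0.0, -0.001]
force: [-0.3, -0.3, -2.0]
finger_gap: 0.129
gripper_force: 87.9
-> [ 0.42 -0.12  0.34]
0.12 -0.72 0.02 -0.00 -0.00 -0.00; 0.12 -0.72 0.02 -0.00 -0.00 -0.00; 0.12 -0.72 0.02 -0.00 -0.00 -0.00; 0.13 -0.72 0.02 -0.00 -0.00 -0.00; 0.13 -0.72 0.02 -0.00 -0.00 -0.00
0.13 -0.72 0.02 -0.00 -0.00 -0.00; 
-> [0.4  0.06 0.34]
0.56 -0.06 -0.00 -0.02 -0.00 0.00; 0.56 -0.06 -0.00 -0.02 -0.00 0.00; 0.56 -0.06 -0.00 -0.02 -0.00 -0.00; 0.56 -0.06 -0.01 -0.02 -0.00 0.00; 0.56 -0.06 -0.01 -0.02 0.00 0.00
0.56 -0.06 -0.01 -0.02 -0.00 -0.00; 0.56 -0.06 -0.01 -0.02 0.00 0.00; 0.56 -0.06 -0.01 -0.02 0.00 0.00; 
-> [0.4  0.16 0.3 ]
0.28 -0.03 0.11 -0.04 0.00 0.00; 0.28 -0.04 0.11 -0.04 0.00 0.00; 0.28 -0.04 0.10 -0.04 -0.00 0.00; 0.28 -0.05 0.10 -0.04 0.00 -0.00; 0.28 -0.05 0.10 -0.04 -0.00 0.00
0.28 -0.06 0.09 -0.04 0.00 0.00; 0.28 -0.07 0.09 -0.04 0.00 0.00; 0.28 -0.07 0.08 -0.04 0.00 -0.00; 0.28 -0.08 0.08 -0.04 -0.00 -0.00;
```

View pics/side3.png

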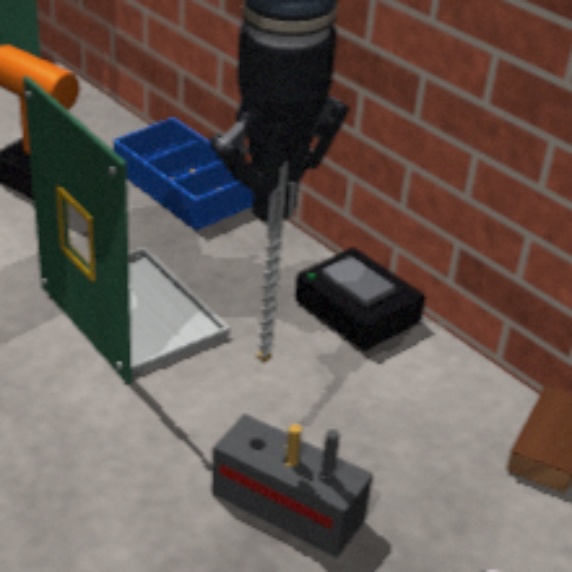

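The socket is empty and the bit hangs straight from the gripper, with its tip at crop (263,357). The short bits are still in place.

```bash
python3 -m crank '0.12 -0.72 0 0 0 0; 0.12 -0.72 0 0 0 0; 0.12 -0.72 0 0 0 0; 0.12 -0.72 0 0 0 0; 0.12 -0.72 0 0 0 0'
python3 -m crank '0.4 -0.5 0 0 0 0; 0.5 -0.05 0 0 0 0; 0.56 -0.06 0 -0.02 0 0; 0.56 -0.06 0 -0.02 0 0; 0.56 -0.06 0 -0.02 0 0'
python3 -m crank '0.56 -0.06 0 -0.02 0 0; 0.56 -0.06 0 -0.02 0 0; 0.4 -0.06 0 -0.02 0 0; 0.28 -0.06 0 -0.02 0 0; 0.28 -0.06 0 -0.02 0 0'
python3 - <<'E'
from h import *
s=load("side3");print("tip px exp",proj(s,[.5914,-.1532,.183]),"seen 331.2 217.3")
R=Rot(1,50);print(R.as_matrix()[:,2])
plan([([.40,.162,.30],Rot(0,50),10)])
E
```

```text
t: 9.2
tcp_pos: [0.4474, -0.1247, 0.3448]
tool_rot: [0.718, 0.696, -0.0, -0.0]
force: [-0.5, -0.6, -2.1]
finger_gap: 0.127
gripper_force: 88.0
t: 9.7
tcp_pos: [0.4223, -0.0202, 0.3449]
tool_rot: [0.717, 0.695, 0.033, 0.034]
force: [-0.3, 0.1, -1.6]
finger_gap: 0.126
gripper_force: 88.1
t: 10.2
tcp_pos: [0.4127, 0.0632, 0.3429]
tool_rot: [0.712, 0.691, 0.087, 0.09]
force: [-0.5, -0.4, -2.0]
finger_gap: 0.128
gripper_force: 88.1
tip px exp [[330.99483269 217.71669796]] seen 331.2 217.3
[ 0.76592777  0.01336932 -0.64278761]
-> [0.4   0.162 0.3  ]
0.25 -0.06 0.09 -0.04 0.00 -0.00; 0.25 -0.07 0.09 -0.04 0.00 -0.00; 0.25 -0.07 0.09 -0.04 0.00 -0.00; 0.25 -0.08 0.08 -0.04 0.00 -0.00; 0.25 -0.08 0.08 -0.04 0.00 -0.00
0.25 -0.09 0.07 -0.04 0.00 -0.00; 0.25 -0.09 0.07 -0.04 0.00 -0.00; 0.25 -0.09 0.06 -0.04 0.00 -0.00; 0.25 -0.10 0.06 -0.04 0.00 -0.00; 0.25 -0.10 0.05 -0.04 0.00 -0.00
```

```bash
python3 -m crank '0.25 -0.06 0.09 -0.04 0 0; 0.25 -0.07 0.09 -0.04 0 0; 0.25 -0.07 0.09 -0.04 0 0; 0.25 -0.08 0.08 -0.04 0 0; 0.25 -0.08 0.08 -0.04 0 0'
python3 -m crank '0.25 -0.09 0.07 -0.04 0 0; 0.25 -0.09 0.07 -0.04 0 0; 0.25 -0.09 0.06 -0.04 0 0; 0.25 -0.1 0.06 -0.04 0 0; 0.25 -0.1 0.05 -0.04 0 0'
python3 -m crank '0 0 0 0 0 0; 0 0 0 0 0 0; 0 0 0 0 0 0; 0 0 0 0 0 0; 0 0 0 0 0 0'
python3 - <<'E'
from h import *
from station import snapshot,telemetry
s=snapshot("side");np.savez("side4.npz",**s);cv2.imwrite("pics/side4.png",cv2.resize(s["image"][60:260,150:370,::-1],None,fx=2.7,fy=2.7))
t=telemetry.sense();R=Rn.from_quat(t["tool_rot"]);print(t["tcp_pos"],R.as_matrix().round(3),t["q"].round(2))
tip=t["tcp_pos"]+.161*R.apply([0,0,1]);print("tip",tip,proj(s,tip)) 
d=Rot(0,50).apply([0,0,1]);w=np.array([.588,.166,.15])
plan([(w-.053*d-.15*d,Rot(0,50),3),(w-.053*d,Rot(0,50),10)])
E
```

```text
t: 10.7
tcp_pos: [0.4069, 0.113, 0.3214]
tool_rot: [0.689, 0.669, 0.195, 0.2]
force: [0.4, -0.9, -1.7]
finger_gap: 0.128
gripper_force: 88.1
t: 11.2
tcp_pos: [0.4043, 0.1337, 0.3072]
tool_rot: [0.672, 0.641, 0.246, 0.277]
force: [0.3, -0.4, -2.0]
finger_gap: 0.124
gripper_force: 88.2
t: 11.7
tcp_pos: [0.4053, 0.1336, 0.3081]
tool_rot: [0.672, 0.641, 0.247, 0.277]
force: [-0.6, -0.8, -3.0]
finger_gap: 0.123
gripper_force: 88.2
[0.40522032 0.13358917 0.30807113] [[ 0.056  0.724  0.687]
 [ 0.998 -0.025 -0.056]
 [-0.024  0.689 -0.724]] [ 0.18 -0.    2.27 -0.96  0.22  1.11]
tip [0.51586562 0.1245525  0.19146513] [[246.31474584 173.26992373]]
-> [0.432 0.166 0.28 ]
0.29 -0.00 0.31 -0.02 0.01 -0.00; 0.28 -0.01 0.31 -0.02 0.01 -0.00; 0.28 -0.02 0.32 -0.02 0.01 -0.00; 
-> [0.547 0.166 0.184]
0.00 0.00 0.37 0.00 0.00 0.00; 0.00 0.00 0.37 0.00 0.00 0.00; 0.00 -0.00 0.38 0.00 0.00 0.00; 0.00 0.00 0.37 0.00 0.00 0.00; 0.00 0.00 0.37 0.00 0.00 0.00
0.00 0.00 0.38 0.00 0.00 0.00; 0.00 -0.00 0.38 0.00 0.00 0.00; 0.00 0.00 0.37 0.00 0.00 0.00; -0.00 0.00 0.37 0.00 0.00 0.00; -0.00 -0.00 0.38 0.00 0.00 0.00
```

View pics/side4.png

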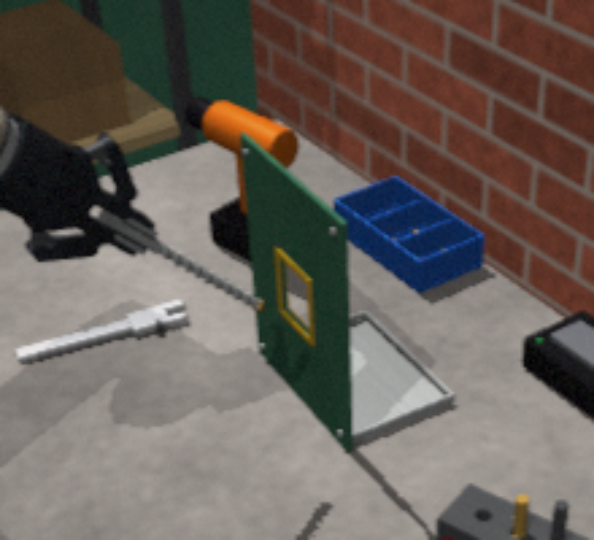

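The bit is tilted and aimed at the screen, with its tip at about (262,305) in the crop and the window at (295,297). The arm slowed down because the wrist is near-singular: q5 = 0.22 with the forearm aligned to the tool. I'll back the pitch off and approach with a left heading instead, logging joint angles so I can fit the arm geometry.

```bash
cat > log.py <<'E'
from station import telemetry;import json
t=telemetry.sense();open("log.txt","a").write(json.dumps([list(map(float,t[k])) for k in("q","tcp_pos","tool_rot")])+"\n")
E
python3 log.py
python3 - <<'E'
from h import *
plan([([.41,.09,.32],Rot(20,18),8)])
E
```

```text
-> [0.41 0.09 0.32]
-0.14 0.04 -0.01 0.03 0.02 -0.03; -0.14 0.03 -0.02 0.03 0.02 -0.03; -0.14 0.03 -0.02 0.03 0.02 -0.03; -0.14 0.02 -0.03 0.03 0.02 -0.03; -0.14 0.01 -0.03 0.03 0.02 -0.03
-0.14 0.00 -0.04 0.03 0.02 -0.03; -0.14 -0.00 -0.04 0.03 0.02 -0.03; -0.14 -0.01 -0.04 0.03 0.02 -0.03;
```

```bash
python3 -m crank '-0.14 0.04 -0.01 0.034 0.02 -0.03; -0.14 0.03 -0.02 0.034 0.02 -0.03; -0.14 0.03 -0.02 0.034 0.02 -0.03; -0.14 0.02 -0.03 0.034 0.02 -0.03; -0.14 0.01 -0.03 0.034 0.02 -0.03' >/dev/null; python3 log.py
python3 -m crank '-0.14 0 -0.04 0.034 0.02 -0.03; -0.14 0 -0.04 0.034 0.02 -0.03; -0.14 -0.01 -0.04 0.034 0.02 -0.03; 0 0 0 0.034 0.02 -0.03; 0 0 0 0 0 0'; python3 log.py
cat > fit.py <<'E'
from h import *
import json
D=[(np.array(a),np.array(b),Rn.from_quat(c)) for a,b,c in map(json.loads,open("log.txt"))]
D.append((np.array([1.12650658,.528446603,1.43390664,2e-5,1.18140765,-.178503478]),np.array([.16382152,.60240305,.23034427]),Rn.from_quat([.132506222,.991181581,-.00102899,-.000341449])))
A=[];b=[]
for q,p,r in D:
    z=r.apply([0,0,1]);R1=Rn.from_euler("z",-q[0]);pp=R1.apply(p);zz=R1.apply(z);B=q[1]+q[2]
    # unknown a,h,d,L1,L2,e,L3
    A+=[[1,0,0,np.sin(q[1]),np.sin(B),np.cos(B),zz[0]],[0,0,1,0,0,0,zz[1]],[0,1,0,np.cos(q[1]),np.cos(B),-np.sin(B),zz[2]]];b+=list(pp)
A=np.array(A);b=np.array(b);X,res,rk,sv=np.linalg.lstsq(A,b,rcond=None);resid=A@X-b
a,h,d,L1,L2,e,L3=X
def ik(p,r):  # returns q1,q2,q3,q5 & q4
    z=r.apply([0,0,1]);W=np.array(p)-L3*z;rho=np.sqrt(W[0]**2+W[1]**2-d*d);q1=np.arctan2(W[1],W[0])-np.arctan2(d,rho)
    from scipy.optimize import fsolve
    f=lambda v:[a+L1*np.sin(v[0])+L2*np.sin(v[0]+v[1])+e*np.cos(v[0]+v[1])-rho,h+L1*np.cos(v[0])+L2*np.cos(v[0]+v[1])-e*np.sin(v[0]+v[1])-W[2]]
    v,_,ok,_=fsolve(f,[0,2.2],full_output=1);B=v.sum();zz=Rn.from_euler("z",-q1).apply(z)
    F=np.array([np.sin(B),0,np.cos(B)]);N=np.array([np.cos(B),0,-np.sin(B)])
    return np.round([q1,*v,np.arctan2(zz[1],zz@N),np.arccos(F@zz),ok],2)
if __name__=="__main__":
    print(X.round(4),rk,sv.round(3),abs(resid).max());[print(q.round(2),ik(p,r)) for q,p,r in D]
    w=np.array([.588,.166,.15])
    for psi in(0,10,20,25):
        for pit in(45,50):
            R=Rot(psi,pit);dd=R.apply([0,0,1])
            print(psi,pit,[ik(w-s*dd,R) for s in(.2,.12,.053)])
E
python3 fit.py
```

```text
t: 12.75
tcp_pos: [0.4044, 0.0921, 0.3149]
tool_rot: [0.587, 0.787, 0.139, 0.131]
force: [1.3, -0.1, -2.9]
finger_gap: 0.131
gripper_force: 88.2
[0.     0.2742 0.111  0.588  0.3917 0.1141 0.2967] 7 [3.872 2.912 2.    0.627 0.333 0.121 0.066] 5.296760294259961e-09
[ 0.18 -0.    2.27 -0.96  0.22  1.11] [ 0.18 -0.    2.27 -0.96  0.22  1.  ]
[ 0.02 -0.05  2.2  -0.07  0.39 -0.  ] [ 0.02 -0.05  2.2  -0.07  0.39  1.  ]
[-0.13 -0.04  2.05  0.16  0.76 -0.52] [-0.13 -0.04  2.05  0.16  0.76  1.  ]
[ 1.13  0.53  1.43  0.    1.18 -0.18] [1.13 0.53 1.43 0.   1.18 1.  ]
0 45 [array([ 0.22,  0.12,  2.23, -1.47,  0.15,  1.  ]), array([ 0.18,  0.33,  2.21, -2.49,  0.21,  1.  ]), array([ 0.16,  0.48,  2.15, -2.75,  0.29,  1.  ])]
0 50 [array([ 0.24,  0.18,  2.34, -2.45,  0.29,  1.  ]), array([ 0.19,  0.39,  2.29, -2.77,  0.42,  1.  ]), array([ 0.17,  0.53,  2.22, -2.87,  0.49,  1.  ])]
10 45 [array([-0.02,  0.08,  2.29,  1.56,  0.14,  1.  ]), array([0.01, 0.31, 2.25, 2.61, 0.23, 1.  ]), array([0.03, 0.47, 2.19, 2.82, 0.31, 1.  ])]
10 50 [array([-0.05,  0.14,  2.4 ,  2.54,  0.31,  1.  ]), array([-0.  ,  0.37,  2.34,  2.83,  0.46,  1.  ]), array([0.03, 0.53, 2.25, 2.91, 0.52, 1.  ])]
20 45 [array([-0.26,  0.08,  2.29,  1.37,  0.43,  1.  ]), array([-0.15,  0.31,  2.25,  1.94,  0.37,  1.  ]), array([-0.08,  0.47,  2.19,  2.26,  0.39,  1.  ])]
20 50 [array([-0.34,  0.13,  2.41,  1.82,  0.53,  1.  ]), array([-0.19,  0.37,  2.34,  2.27,  0.54,  1.  ]), array([-0.11,  0.53,  2.26,  2.46,  0.57,  1.  ])]
25 45 [array([-0.36,  0.09,  2.27,  1.29,  0.55,  1.  ]), array([-0.22,  0.31,  2.24,  1.74,  0.45,  1.  ]), array([-0.14,  0.48,  2.18,  2.04,  0.44,  1.  ])]
25 50 [array([-0.45,  0.15,  2.39,  1.62,  0.64,  1.  ]), array([-0.27,  0.38,  2.33,  2.04,  0.59,  1.  ]), array([-0.17,  0.53,  2.25,  2.26,  0.6 ,  1.  ])]
```

```bash
cat > go.py <<'E'
from fit import *
w=np.array([.588,.166,.15]);R=Rot(20,48);dd=R.apply([0,0,1])
E
python3 - <<'E'
from go import *
print(dd,ik(w-.2*dd,R),w-.2*dd+.161*dd)
plan([(w-.2*dd,R,10)])
E
```

```text
[ 0.69832771  0.2541705  -0.66913061] [-0.31  0.1   2.36  1.66  0.47  1.  ] [0.56076522 0.15608735 0.17609609]
-> [0.448 0.115 0.284]
0.03 0.08 0.12 -0.03 0.00 -0.00; 0.03 0.08 0.12 -0.03 0.00 -0.00; 0.03 0.07 0.12 -0.03 0.00 -0.00; 0.02 0.07 0.13 -0.03 0.00 -0.00; 0.02 0.06 0.13 -0.03 0.00 -0.00
0.02 0.06 0.13 -0.03 0.00 -0.00; 0.02 0.05 0.14 -0.03 0.00 -0.00; 0.02 0.04 0.14 -0.03 0.00 -0.00; 0.02 0.04 0.14 -0.03 0.00 -0.00; 0.02 0.03 0.14 -0.03 0.00 -0.00
```

```bash
python3 -m crank '0.03 0.08 0.12 -0.029 0 0; 0.03 0.08 0.12 -0.029 0 0; 0.03 0.07 0.12 -0.029 0 0; 0.02 0.07 0.13 -0.029 0 0; 0.02 0.06 0.13 -0.029 0 0'
python3 -m crank '0.02 0.06 0.13 -0.029 0 0; 0.02 0.05 0.14 -0.029 0 0; 0.02 0.04 0.14 -0.029 0 0; 0.02 0.04 0.1 -0.029 0 0; 0 0 0 0 0 0'
python3 - <<'E'
from go import *
from station import telemetry
t=telemetry.sense();r=Rn.from_quat(t["tool_rot"]);print(t["q"].round(2),r.apply([0,0,1]),"tip",t["tcp_pos"]+.161*r.apply([0,0,1]))
plan([(w-.19*dd,R,5),(w-.052*dd,R,10)])
E
```

```text
t: 13.25
tcp_pos: [0.4231, 0.1045, 0.2975]
tool_rot: [0.568, 0.766, 0.228, 0.196]
force: [0.5, 0.2, -2.6]
finger_gap: 0.127
gripper_force: 88.2
t: 13.75
tcp_pos: [0.4369, 0.1128, 0.2867]
tool_rot: [0.551, 0.747, 0.287, 0.236]
force: [-0.6, -0.5, -3.1]
finger_gap: 0.124
gripper_force: 88.2
[-0.21  0.05  2.32  1.36  0.32 -1.75] [ 0.6683437   0.16896638 -0.72440808] tip [0.54454784 0.13998047 0.17009664]
-> [0.455 0.118 0.277]
-0.00 0.04 0.10 -0.01 0.01 -0.00; -0.00 0.03 0.10 -0.01 0.01 -0.00; -0.00 0.03 0.10 -0.01 0.01 -0.00; -0.01 0.03 0.10 -0.01 0.01 -0.00; -0.01 0.03 0.10 -0.01 0.01 -0.00

-> [0.552 0.153 0.185]
-0.00 0.00 0.35 0.00 0.00 0.00; 0.00 -0.00 0.34 0.00 0.00 0.00; 0.00 -0.00 0.35 0.00 0.00 0.00; -0.00 0.00 0.35 0.00 0.00 0.00; -0.00 0.00 0.35 0.00 0.00 0.00
0.00 -0.00 0.34 0.00 0.00 0.00; -0.00 -0.00 0.34 -0.00 -0.00 -0.00; 0.00 -0.00 0.34 0.00 0.00 0.00; -0.00 0.00 0.35 0.00 0.00 0.00; -0.00 -0.00 0.34 0.00 0.00 0.00
```

```bash
sed -i 's/{v:.2f}/{v:.3f}/' h.py
python3 - <<'E'
from go import *
plan([(w-.195*dd,R,10)])
E
```

```text
-> [0.452 0.116 0.28 ]
-0.001 0.017 0.038 -0.005 0.004 -0.001; -0.001 0.017 0.038 -0.005 0.004 -0.001; -0.002 0.016 0.038 -0.005 0.004 -0.001; -0.002 0.016 0.038 -0.005 0.004 -0.001; -0.002 0.016 0.038 -0.005 0.004 -0.001
-0.003 0.015 0.038 -0.005 0.004 -0.001; -0.003 0.015 0.038 -0.005 0.004 -0.001; -0.003 0.015 0.038 -0.005 0.004 -0.001; -0.004 0.015 0.039 -0.005 0.004 -0.001; -0.004 0.014 0.039 -0.005 0.004 -0.001
```

```bash
python3 -m crank '0 0.02 0.04 -0.005 0.004 -0.001; 0 0.02 0.04 -0.005 0.004 -0.001; 0 0.02 0.04 -0.005 0.004 -0.001; 0 0.02 0.04 -0.005 0.004 -0.001; 0 0.01 0.04 -0.005 0.004 -0.001' >/dev/null
python3 -m crank '0 0.01 0.04 -0.005 0.004 -0.001; 0 0.01 0.04 -0.005 0.004 -0.001; 0 0.01 0.04 -0.005 0.004 -0.001; 0 0.02 0.04 -0.005 0.004 -0.001; 0 0.01 0.04 -0.005 0.004 -0.001'
python3 -m crank '0 0 0 0 0 0; 0 0 0 0 0 0; 0 0 0 0 0 0; 0 0 0 0 0 0; 0 0 0 0 0 0'
python3 - <<'E'
from go import *
from station import telemetry,snapshot
t=telemetry.sense();r=Rn.from_quat(t["tool_rot"]);z=r.apply([0,0,1]);p=t["tcp_pos"];print(t["q"].round(2),z,"tip",p+.161*z)
n=np.array([np.cos(.077),-np.sin(.077),0]);k=((w-p)@n)/(z@n);print("crosses panel at",p+k*z,"k",k)
s=snapshot("side");print("tip px",proj(s,p+.161*z),"win",proj(s,w));cv2.imwrite("pics/side5.png",cv2.resize(s["image"][60:260,150:370,::-1],None,fx=2.7,fy=2.7))
E
```

```text
t: 14.75
tcp_pos: [0.4531, 0.1175, 0.281]
tool_rot: [0.525, 0.748, 0.331, 0.236]
force: [-0.3, -0.2, -2.6]
finger_gap: 0.127
gripper_force: 88.2
t: 15.25
tcp_pos: [0.4535, 0.1177, 0.2814]
tool_rot: [0.525, 0.747, 0.332, 0.237]
force: [0.0, 0.6, -2.1]
finger_gap: 0.125
gripper_force: 88.2
[-0.28  0.12  2.36  1.72  0.46 -2.19] [ 0.70250108  0.24811029 -0.66703337] tip [0.56656753 0.15759674 0.17396269]
crosses panel at [0.58793388 0.16514294 0.15367508] k 0.19141468413661158
tip px [[255.5457704  166.84328599]] win [[260.50958105 169.73330383]]
```

View pics/side5.png

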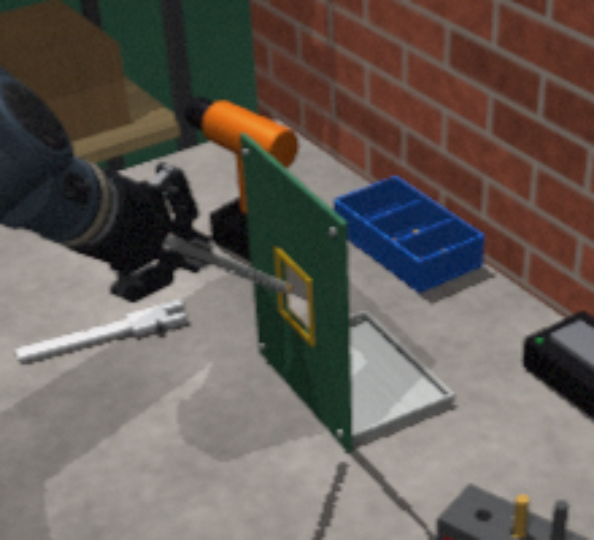

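The tip, at crop (290,288), is just in front of the window opening, and the bit's line crosses the panel within 4 mm of the window centre. I'll push straight along the tool z axis.

```bash
python3 -m crank '0 0 0.3 0 0 0; 0 0 0.3 0 0 0; 0 0 0.3 0 0 0; 0 0 0.3 0 0 0; 0 0 0.3 0 0 0'
python3 -m crank '0 0 0.3 0 0 0; 0 0 0.3 0 0 0; 0 0 0.3 0 0 0; 0 0 0.3 0 0 0; 0 0 0.2 0 0 0'
python3 -m crank '0 0 0 0 0 0; 0 0 0 0 0 0; 0 0 0 0 0 0; 0 0 0 0 0 0; 0 0 0 0 0 0'
cat > chk.py <<'E'
from go import *
from station import telemetry,snapshot
t=telemetry.sense();r=Rn.from_quat(t["tool_rot"]);z=r.apply([0,0,1]);p=t["tcp_pos"];print(t["q"].round(2),z,"tip",p+.161*z)
n=np.array([np.cos(.077),-np.sin(.077),0]);k=((w-p)@n)/(z@n);print("crosses panel at",p+k*z,"k",k,"tip beyond",(p+.161*z-w)@n)
import sys
s=snapshot("side");print("tip px",proj(s,p+.161*z));cv2.imwrite(f"pics/{sys.argv[1]}.png",cv2.resize(s["image"][60:260,150:370,::-1],None,fx=2.7,fy=2.7))
s=snapshot("top");print("tip px",proj(s,p+.161*z));cv2.imwrite(f"pics/{sys.argv[1]}t.png",cv2.resize(s["image"][90:240,120:300,::-1],None,fx=3.3,fy=3.3))
E
python3 chk.py f1
```

```text
t: 15.8
tcp_pos: [0.4961, 0.1325, 0.2408]
tool_rot: [0.525, 0.747, 0.332, 0.237]
force: [-0.8, -0.2, -2.4]
finger_gap: 0.121
gripper_force: 88.3
t: 16.3
tcp_pos: [0.5357, 0.1464, 0.2032]
tool_rot: [0.525, 0.747, 0.332, 0.237]
force: [0.7, 0.4, -1.4]
finger_gap: 0.128
gripper_force: 88.3
t: 16.8
tcp_pos: [0.5349, 0.1463, 0.2043]
tool_rot: [0.525, 0.747, 0.332, 0.237]
force: [-0.1, 0.0, -3.4]
finger_gap: 0.129
gripper_force: 88.3
[-0.12  0.44  2.26  2.34  0.48 -2.73] [ 0.70294655  0.24803764 -0.66659093] tip [0.64810181 0.18623042 0.09698781]
crosses panel at [0.58792253 0.16499591 0.15405468] k 0.07538997084369056 tip beyond 0.058367519365897166
tip px [[273.76989921 174.03295518]]
tip px [[201.42940034 154.74213286]]
```

```bash
sleep 1
```

```text
(no output)
```

View pics/f1.png

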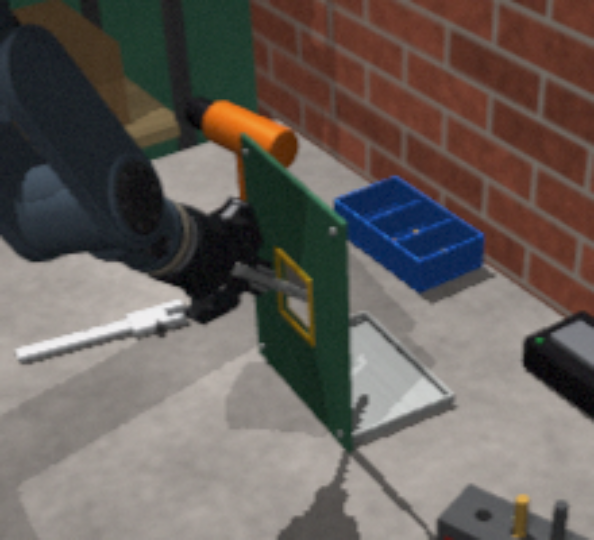

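View pics/f1t.png

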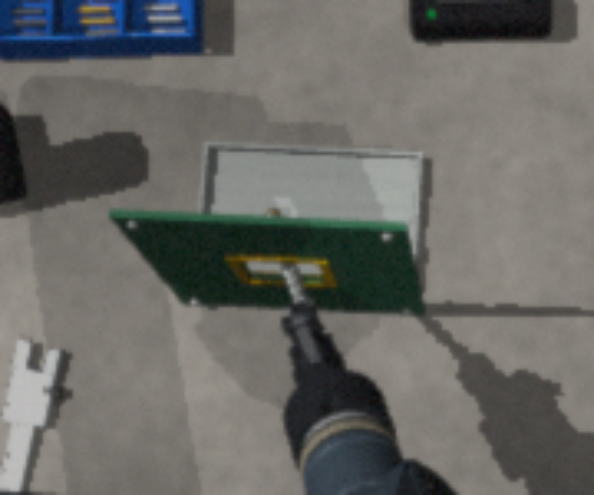

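The bit passes through the window, with its tip over the tray in the top crop at (272,210), about 58 mm past mid-panel. I'll check the gripper's clearance from depth before pushing the last ~22 mm.

```bash
cat > clr.py <<'E'
from go import *
from station import telemetry,snapshot
n=np.array([np.cos(.077),-np.sin(.077),0]);t=telemetry.sense();r=Rn.from_quat(t["tool_rot"]);z=r.apply([0,0,1]);p=t["tcp_pos"]
for c in("side","top"):
    s=snapshot(c);W=world(s);H,S,V=cv2.cvtColor(s["image"],cv2.COLOR_RGB2HSV).transpose(2,0,1)
    g=(W-w)@n;loc=r.inv().apply((W-p).reshape(-1,3)).reshape(W.shape)
    m=(abs(loc[...,0])<.06)&(abs(loc[...,1])<.09)&(loc[...,2]>-.16)&(loc[...,2]<.01)&(s["depth"]>0)&~((H>50)&(H<90)&(S>100))&(g<-.004)
    m&=~((np.hypot(loc[...,0],loc[...,1])<.01)&(loc[...,2]>0))
    i=np.argsort(g[m])[::-1][:40:4];print(c,m.sum());print(np.c_[g[m][i],loc[m][i]].round(3))
E
python3 clr.py
```

```text
side 889
[[-0.04  -0.008  0.006  0.007]
 [-0.046 -0.013  0.01  -0.009]
 [-0.048 -0.009  0.007 -0.006]
 [-0.049 -0.008  0.021 -0.021]
 [-0.05  -0.007  0.006 -0.008]
 [-0.052 -0.007  0.02  -0.023]
 [-0.054 -0.014  0.013 -0.023]
 [-0.055 -0.006 -0.003 -0.006]
 [-0.056 -0.011  0.012 -0.025]
 [-0.057 -0.005 -0.002 -0.01 ]]
top 531
[[-0.004 -0.058  0.081 -0.038]
 [-0.004  0.016  0.079  0.009]
 [-0.043 -0.001  0.017 -0.003]
 [-0.045 -0.01   0.014 -0.009]
 [-0.047 -0.     0.018 -0.01 ]
 [-0.049  0.003  0.017 -0.01 ]
 [-0.052 -0.002  0.023 -0.022]
 [-0.054  0.006  0.02  -0.018]
 [-0.062 -0.009  0.049 -0.064]
 [-0.067 -0.012  0.019 -0.047]]
```

```bash
python3 -m crank '0 0 0.2 0 0 0; 0 0 0.2 0 0 0; 0 0 0.2 0 0 0; 0 0 0 0 0 0; 0 0 0 0 0 0'
python3 -m crank '0 0 0 0 0 0; 0 0 0 0 0 0; 0 0 0 0 0 0; 0 0 0 0 0 0; 0 0 0 0 0 0'
python3 chk.py f2; python3 clr.py | head -4
```

```text
t: 17.5
tcp_pos: [0.5519, 0.1526, 0.1873]
tool_rot: [0.525, 0.747, 0.332, 0.236]
force: [0.2, -0.8, -1.9]
finger_gap: 0.128
gripper_force: 88.3
t: 18.0
tcp_pos: [0.5519, 0.1523, 0.1881]
tool_rot: [0.525, 0.747, 0.332, 0.237]
force: [0.6, 0.2, -1.7]
finger_gap: 0.127
gripper_force: 88.3
[-0.1   0.5   2.23  2.41  0.49 -2.78] [ 0.70277708  0.2481619  -0.66672336] tip [0.66507945 0.19226668 0.08074919]
crosses panel at [0.58792455 0.16502204 0.15394591] k 0.051214260307653206 tip beyond 0.07483052433814288
tip px [[277.22125043 175.44174883]]
tip px [[200.057905   150.59128644]]
side 856
[[-0.004 -0.055  0.021 -0.006]
 [-0.022 -0.006  0.008  0.008]
 [-0.027 -0.012 -0.     0.005]
```

```bash
sleep 1
```

```text
(no output)
```

View pics/f2t.png

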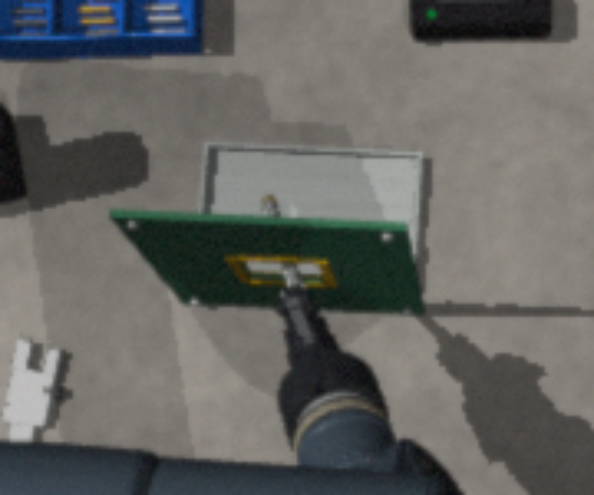

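The tip is visible over the tray at crop (267,199), as predicted. It stands about 72 mm past the far face, and the gripper is clear of the panel.

```bash
python3 -c "
from station import manip
print(manip.sign_off())"
```

```text
the job is handed in; nothing more can be done
None
```

I handed the job in at about 18 s: the long bit is held slantwise through the window, its tip about 7 cm beyond the panel over the drip tray, about 2 cm between gripper and screen, and nothing else was moved.

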